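# Bring a repaired robot vacuum back to life

## Robot

A 6-joint arm with a two-finger parallel gripper is mounted at the origin on the work surface. World frame = base frame: x ahead of the robot, y to its left, z up, the work surface at z = 0. Lengths are in m, angles in rad, forces in N, time in s.
With the tool pointing down it reaches from about 0.25 to 0.725 m from the base axis. Payload 4 kg.
Tool frame: the origin (TCP) lies at the very end of the fingers, on their centre line; the grasp point (between the pads) lies 19 mm behind it; z points along the fingers, y is the line along which they close (so a half turn about z gives the same grasp; the last joint's range is limited). The gripper opens to 85 mm and grips with 20 to 120 N. Pads are 22 mm wide; open, the fingers measure 114 mm over their backs; the gripper's body (76 mm by 85 mm) begins 54 mm behind the grasp point. The pads swing forward as they close: fully open they stand 13 mm farther back than shut.
Start: joints at [1.184, 0.241, 0.005, 1.335, 0, 1.571], TCP at [0.189, 0.463, 0.231] pointing down, gripper open.
Joint ranges: [-2.72, 2.72], [-1.05, 1.87], [-1.09, 1.28], [-1.99, 2.15], [-1.42, 1.44], [-3.14, 3.14]. Speed limits (rad/s): [2.79, 2.79, 3.14, 3.14, 3.14, 3.14].

## Interface

Orientations are given as a 3x3 rotation matrix whose columns are the frame's x, y, z axes.
In Python, from bench import r, hand, cams, sign_off gives the robot as it stands. Calls block until the motion is done:
- r.movep(position, orientation): joint-space move of the TCP to a pose.
- r.move_linear(position, attitude=None, rate=0.15): straight line of the TCP; attitude=None keeps the orientation; rate is the mean speed in m/s.
- r.move_joints(angles): joint-space move.
- hand.set_gripper(opening): finger opening in m; the grip force is fixed at half the most; returns when the fingers have stopped.
- r.dwell(seconds).
- r.solve_ik(position, orientation): joint angles nearest the present ones, or None.
- r.get_obs(): the state.
- cams.camera(name): name is "scene" or "top" or "wrist"; returns the picture (420x560x3 uint8, red, green, blue); there is no depth.
- cams.camera_params(name): a dict with "K" (3x3 intrinsics, pixels), "rvec" (rotation vector, rad) and "tvec" (3), from world to camera coordinates, as OpenCV has them. Camera axes: x right, y down, z forward; pixel columns grow to the right and rows downward; lengths in m; the calibration is good to about 2 mm. A picture is of the moment at which its call begins: read the wrist's pose just before it. camera_params takes no time and is no camera call; for the wrist camera it gives the pose at the moment of the call.
A pose or a line that the arm cannot do raises r.PlanningError and nothing moves.
- sign_off(): hands the job in; it is judged then, once.
The state is a dict: "clock": time; "joint_pos": joint angles; "qd": joint speeds; "effort": joint torques, N m; "tool_pos": TCP position; "tool_rot": TCP orientation; "force": force on the tool from outside, world axes, zero at the start; "wrist_torque": the same for the moment, N m; "opening": finger opening in m; "finger_force": force on a finger pad.
Only numpy, scipy, OpenCV 4.12 (cv2) and the standard library are available. Lean on these libraries where they do the work, as an engineer would, in place of code of your own. Each camera call takes 0.05 s, during which the arm holds its last target. There are 200 camera calls.

## Task

The repaired robot vacuum cleaner stands on its block with its lid open: switch it on with the closed fingers. First tip the power rocker on the ledge inside to on by pressing its raised half right down, then push the lid over and down until it is fully shut, flush with the top, and last press the large middle key on the top, keep it down for about three seconds and let it come up again. Only push and press: leave the dust bin seated, do not press the two small keys, do not press the large key before the lid is shut, and do not move the things lying around.

Things in the scene. Friction and masses are not known exactly. Their poses are not given: they have to be found in the camera images.
- vacuum: Robot vacuum cleaner, white-grey disc 350 mm across, fixed on a block. Origin on the bench under the disc's centre, z up, shell top at z 125 mm. Along its x, from -x (robot side): round turret (84 mm across, top z 147) at x -105; row of three keys at x -35; lid hinge at x 0; well x 0 to 132, y -95 to 95, with the dust bin, then a ledge (x 89 to 132, z 100 mm) with the power rocker.
- rocker_pivot (a point): Pivot of the black power rocker, where its halves meet: x 110, y 35, z 106 mm of the vacuum. A shallow V, 32 mm long (vacuum's y), 20 mm wide. Off: -y half level at z 106, +y half raised, its end 15 mm from the pivot and 6 mm higher. On: +y half level at z 106. The bezel around it is lower (z 102.5), so wide fingers can press it right down, keeping to the +y side of the pivot.
- rocker (a joint): Angle of the power rocker: 0 = off (as found), 0.40 rad = fully on. It stays where it is left; about 2.5 N at the end of the raised half moves it.
- lid_hinge (a point): Middle of the lid's hinge line, fixed on the vacuum at x 0, y 0, z 122.5 mm. The hinge line runs along the vacuum's y.
- lid_edge (a point): Middle of the lid's free edge on its outer face, 128 mm from the hinge line. The lid is a white plate 127 x 186 x 5 mm; shut, it covers the well and its outer face is level with the shell top (z 125 mm). Open, it stands up from the hinge line and its outer face looks towards the keys and turret.
- lid (a joint): Angle of the lid: 0 = shut, pi/2 = upright, larger = leaning back over the keys; it stops at 1.95 rad. It is found at 1.35 to 1.8 rad. A stiff hinge keeps it wherever it is left; pushing near the free edge takes about 1 to 2.5 N.
- key_start_top (a point): Centre of the top of the large middle key, 26 mm across, at x -35, y 0 mm of the vacuum, 4.5 mm proud of the shell top (z 129.5 mm) when up.
- key_start (a joint): How far the large key is pressed: 0 = up, 3.5 mm = fully down. Springs back; starts to move at 1.5 N, fully down at 5 N.
- key_left_top (a point): Centre of the top of a small key, 16 mm across, at x -35, y +42 mm of the vacuum, same height. Not to be pressed.
- key_left (a joint): How far that small key is pressed (0 to 3.5 mm).
- key_right_top (a point): Centre of the top of the other small key, 16 mm across, at x -35, y -42 mm of the vacuum. Not to be pressed.
- key_right (a joint): How far that small key is pressed (0 to 3.5 mm).
- dust_bin: Loose grey dust bin with a folded handle, 78 x 180 x 46 mm (handle top 52 mm up, z 114 mm of the vacuum), seated in the well at x 5 to 84 mm of the vacuum. Origin at the centre of its underside. To stay there.
- jar: Bystander: closed jar with a blue cap, 80 mm across, 130 mm high, on the bench to the left. Origin at its underside.
- tape: Bystander: roll of paper tape lying flat, 100 mm across, 25 mm high. Origin at its underside.
- meter: Bystander: black multimeter lying on the bench to the right, 185 x 90 x 53 mm. Origin at its underside.
- screwdriver: Bystander: screwdriver with a blue handle lying on the bench on the far right. Origin at its underside.

How it is judged:
By the outcome, as a careful person would: the job done as asked, in the order asked, and still so for the second after the job is handed in, with the robot touching nothing.
It also fails if it takes over 61 s, if anything falls off the work surface, if the arm or the gripper's body presses on something with over 40 N, if the wrist force passes 120 N, or if a joint passes its speed limit or range.

## Working session

There is one attempt and no reset: what is moved stays moved. The work goes in short steps, each a Python script; the robot and the scene stay as the last script left them, time stands still between calls to the robot, and variables do not carry over. Pictures are saved under pics/ and viewed, at most 10 in all, crops included, and the job is handed in when it is done.

```bash
mkdir -p pics; ls; python3 - <<'E'
from bench import r,hand,cams
import cv2
for n in("scene","top"):
    im=cams.camera(n); cv2.imwrite(f"pics/{n}0.png",cv2.resize(im[:,:,::-1],(800,600),interpolation=cv2.INTER_CUBIC))
    cv2.imwrite(f"pics/raw_{n}0.png",im[:,:,::-1])
    p=cams.camera_params(n);print(n,p)
o=r.get_obs();print(o["clock"],o["tool_pos"],o["tool_rot"])
E
```

```text
pics
scene {'K': array([[507.00199718,   0.        , 277.811465  ],
       [  0.        , 507.00199718, 213.29694519],
       [  0.        ,   0.        ,   1.        ]]), 'rvec': array([ 1.2658446 ,  2.03841329, -1.10289503]), 'tvec': array([ 0.2619445 , -0.20106843,  1.62735078])}
top {'K': array([[450.03166023,   0.        , 279.89808521],
       [  0.        , 450.03166023, 208.65961915],
       [  0.        ,   0.        ,   1.        ]]), 'rvec': array([ 2.1446482 , -2.10875573,  0.16348943]), 'tvec': array([0.00145007, 0.58888652, 1.11445029])}
0.1 [0.18838191 0.46252338 0.23049113] [[-9.26130083e-01  3.77203535e-01 -7.50210402e-04]
 [ 3.77204280e-01  9.26128321e-01 -1.80643795e-03]
 [ 1.33963194e-05 -1.95597911e-03 -9.99998087e-01]]
```

View pics/scene0.png

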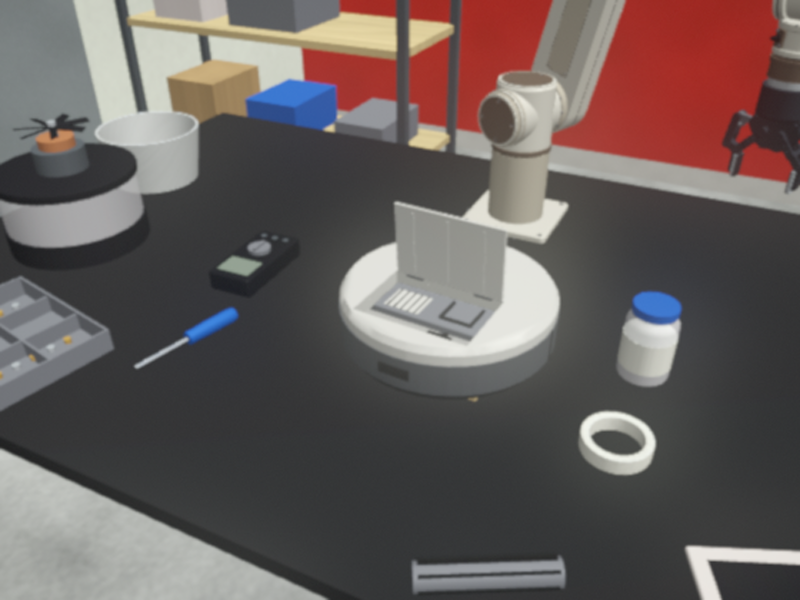

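View pics/top0.png

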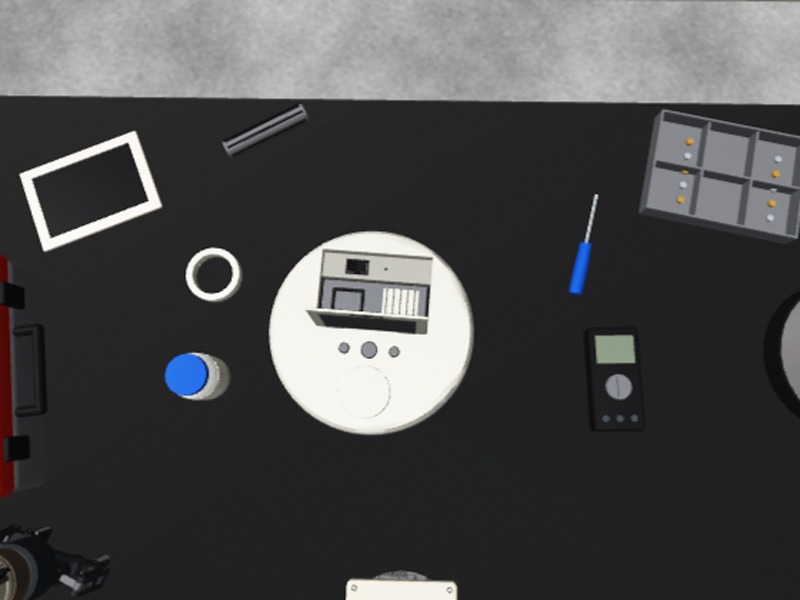

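The top view shows the disc centred near (371,333), keys at (344,348), (369,350) and (394,352), the rocker near (357,267) and the turret at (364,391). The lid is nearly upright, with its free edge running (307,311) to (435,321). The scene view confirms that it stands open. I'll enlarge these areas to measure them.

```bash
python3 - <<'E'
import cv2
a=cv2.imread("pics/raw_top0.png")[155:310,180:340]
cv2.imwrite("pics/c1.png",cv2.resize(a,None,fx=3.75,fy=3.75,interpolation=cv2.INTER_CUBIC)) 
b=cv2.imread("pics/raw_scene0.png")[130:270,230:400]
cv2.imwrite("pics/c2.png",cv2.resize(b,None,fx=4,fy=4,interpolation=cv2.INTER_CUBIC))
E
```

```text
(no output)
```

View pics/c1.png

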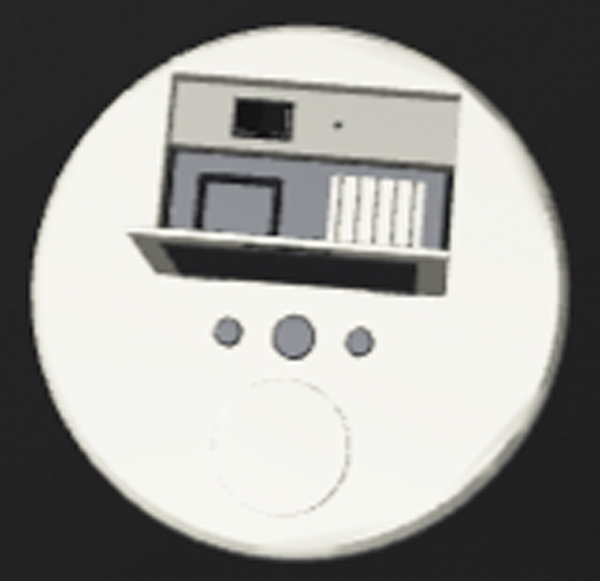

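View pics/c2.png

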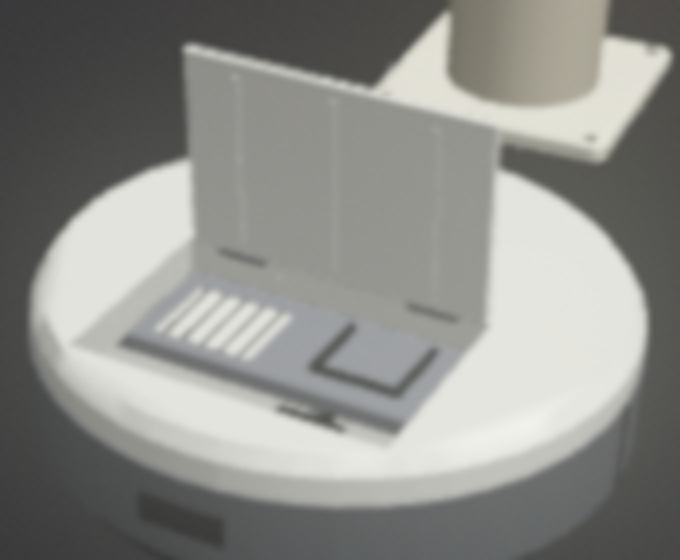

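```bash
cat > fit.py <<'E'
import numpy as np,cv2
from bench import cams
from scipy.optimize import least_squares
T=lambda u,v:(180+(u+.5)/3.75-.5,155+(v+.5)/3.75-.5)
S=lambda u,v:(230+(u+.5)/4-.5,130+(v+.5)/4-.5)
def V(q,P):
    P=np.array(P,float)/1e3;c,s=np.cos(q[2]),np.sin(q[2])
    return np.c_[q[0]+c*P[:,0]-s*P[:,1],q[1]+s*P[:,0]+c*P[:,1],P[:,2]]
def lid(a,s,y,h): return (s*np.cos(a)-h*np.sin(a),y,122.5+s*np.sin(a)+h*np.cos(a))
def proj(n,P):
    p=cams.camera_params(n);return cv2.projectPoints(P,p["rvec"],p["tvec"],p["K"],None)[0][:,0]
top=[((-35,42,129.5),T(228,331)),((-35,0,129.5),T(294,337)),((-35,-42,129.5),T(360,341)),((-105,0,147),T(282,447)),((132,95,125),T(172,74)),((132,-95,125),T(461,96))]
ltop=[((128,93,2.5),T(130,233)),((128,-93,2.5),T(449,252))]
lsc=[((128,-93,-2.5),S(190,52)),((128,93,-2.5),S(499,133))]
def res(q):
    a=q[3]
    e=[proj("top",V(q,[t[0] for t in top]+[lid(a,*t[0]) for t in ltop]))-np.array([t[1] for t in top+ltop]),
       proj("scene",V(q,[lid(a,*t[0]) for t in lsc]))-np.array([t[1] for t in lsc])]
    return np.vstack(e).ravel()
if __name__=="__main__":
    f=least_squares(res,[.45,0,0,1.5],loss="soft_l1")
    print(f.x);print(f.fun.reshape(-1,2).round(2))
    for n in("top","scene"):
        p=cams.camera_params(n);R=cv2.Rodrigues(p["rvec"])[0];print(n,-R.T@p["tvec"])
    print(V(f.x,[(110,35,106),(-35,0,129.5),lid(f.x[3],128,0,2.5)]))
E
python3 fit.py
```

```text
[ 0.52280453  0.05894954 -0.05815846  1.48497618]
[[-0.2   0.35]
 [-0.22  0.07]
 [-0.2   0.33]
 [-0.03  0.23]
 [-0.39 -0.36]
 [-0.14 -0.72]
 [-1.67 -0.8 ]
 [ 0.29  0.55]
 [-2.56 -0.72]
 [-0.55 -1.65]]
top [ 0.39398203 -0.00749706  1.19729312]
scene [1.43077606 0.42433028 0.72810555]
[[0.63465295 0.08749654 0.106     ]
 [0.4878637  0.06098393 0.1295    ]
 [0.53127089 0.05845659 0.25024321]]
```

```bash
cat > h.py <<'E'
import numpy as np,cv2
from bench import r,hand,cams,sign_off
from fit import V,lid,proj
q=[0.52280453,0.05894954,-0.05815846,1.48497618]
vx=np.array([np.cos(q[2]),np.sin(q[2]),0]);vy=np.array([-vx[1],vx[0],0])
def W(x,y,z): return V(q,[(x,y,z)])[0]
def rot(ty,tilt=0):  # tool y along ty, tool z down
    z=np.array([0,0,-1.]);return np.c_[np.cross(ty,z),ty,z]
Rx=rot(vx); 
def st(t=""):
    o=r.get_obs();print(t,"t%.2f"%o["clock"],o["tool_pos"].round(4),"F",np.round(o["force"],2),"op",round(o["opening"],4))
    return o
E
python3 - <<'E'
from h import *
p=W(110,48,300)
for R in(Rx,rot(-vx)):
    for z in(300,150,106): print(z,r.solve_ik(W(110,48,z),R))
hand.set_gripper(0)
st()
E
```

```text
300 [0.15682742 0.54091118 0.62622844 1.65611359 0.         1.78578221]
150 [0.15682742 0.56774784 0.2844928  1.28754129 0.         1.78578221]
106 [0.15682742 0.59612136 0.21539431 1.19006928 0.         1.78578221]
300 [ 0.15682742  0.54091118  0.62622844  1.65611359  0.         -1.35581045]
150 [ 0.15682742  0.56774784  0.2844928   1.28754129  0.         -1.35581045]
106 [ 0.15682742  0.59612136  0.21539431  1.19006928  0.         -1.35581045]
 t0.87 [0.1886 0.4631 0.2314] F [ 0.27 -0.66  0.24] op 0.0
```

```bash
python3 - <<'E'
from h import *
A=[];b=[]
c=np.array([np.cos(.157),np.sin(.157),0]);
for x,z,t in[(.5,.3,0),(.6,.15,.0),(.65,.1,0),(.5,.3,.3),(.55,.35,-.4),(.6,.2,.2),(.45,.4,-.6),(.55,.25,.4)]:
    zz=np.cos(t)*np.array([0,0,-1.])+np.sin(t)*c; yy=np.cross([0,0,1.],c)
    s=r.solve_ik(c*x+np.array([0,0,z]),np.c_[np.cross(yy,zz),yy,zz])
    if s is None: continue
    f=s[1]-s[2];p=f+s[3];C,S=np.cos,np.sin
    A+=[[1,0,S(s[1]),C(s[1]),C(f),C(p)],[0,1,C(s[1]),-S(s[1]),-S(f),-S(p)]];b+=[x,z]
k,rs,_,_=np.linalg.lstsq(np.array(A),np.array(b),rcond=None);print(k.round(4),rs)
r.movep(W(110,48,380),Rx)
st()
for n in("wrist","top"):
    im=cams.camera(n);cv2.imwrite(f"pics/{n}1.png",im[:,:,::-1])
    print(proj(n,np.array([W(110,35,106),W(110,50,112),W(89,95,100),W(132,95,125),W(132,-95,125)])).round(1).tolist())
E
```

```text
[-4.000e-04  2.499e-01  4.999e-01 -2.900e-03  3.938e-01  4.129e-01] [3.2536788e-07]
 t3.00 [0.635  0.1017 0.3799] F [-0.99 -0.1  -0.51] op 0.0002
[[278.2, 180.8], [278.2, 169.0], [259.9, 128.0], [298.8, 129.6], [295.9, 288.4]]
[[249.3, 186.2], [243.0, 185.2], [224.8, 193.2], [225.1, 174.0], [302.4, 179.5]]
```

View pics/wrist1.png

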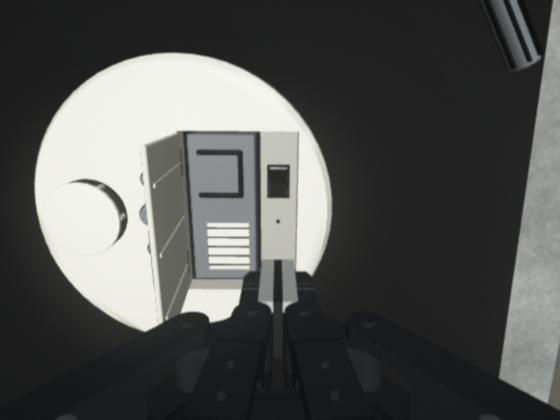

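The wrist view shows the rocker frame centred at about (278,182) against a predicted 180.8, and the well's corner at (298,132) against 129.6. The fit holds to about 2 mm. The hand is long (0.41 m), so the arm clears the lid. I'll press the rocker now.

```bash
python3 - <<'E'
from h import *
r.move_linear(W(110,48,122),rate=.3)
o0=st("above"); f0=o0["force"][2]
for z in [114,111,109,107.5,106.5,105.8,105.2,104.6,104]:
    r.move_linear(W(110,48,z),rate=.04); o=st(z)
    if o["force"][2]-f0>10: break
r.dwell(.2);st()
r.move_linear(W(110,48,125),rate=.1)
r.move_linear(W(110,48,300),rate=.3);st()
im=cams.camera("wrist");cv2.imwrite("pics/wrist2.png",cv2.resize(im[80:240,180:340,::-1],None,fx=3.5,fy=3.5,interpolation=cv2.INTER_CUBIC))
P=proj("wrist",np.array([W(110,35,106),W(110,50,106),W(110,20,112),W(110,50,112),W(110,20,106)]));print(((P-[180,80])*3.5).round().tolist())
E
```

```text
above t4.18 [0.6365 0.1009 0.1238] F [0.7  0.25 0.16] op 0.0002
114 t4.53 [0.6354 0.1004 0.1142] F [ 0.53 -0.02  0.15] op -0.0002
111 t4.78 [0.6358 0.1006 0.1113] F [0.63 0.25 1.38] op -0.0001
109 t5.03 [0.6357 0.1008 0.1092] F [0.91 1.02 1.78] op 0.0002
107.5 t5.28 [0.6355 0.1006 0.1075] F [0.31 1.67 2.25] op 0.0001
106.5 t5.53 [0.6354 0.1004 0.1064] F [0.25 0.95 1.49] op 0.0
105.8 t5.78 [0.6354 0.1004 0.1061] F [-1.06  1.39  3.89] op 0.0005
105.2 t6.03 [0.6354 0.1004 0.106 ] F [-1.14  1.33  6.67] op -0.0003
104.6 t6.28 [0.6354 0.1004 0.1059] F [-3.07  1.76  9.24] op -0.0001
104 t6.53 [0.6355 0.1004 0.1059] F [-3.44  0.65 11.39] op -0.0001
 t6.73 [0.6354 0.1004 0.1059] F [-3.7   0.36 11.14] op -0.0003
 t7.83 [0.6351 0.1003 0.2985] F [0.13 0.01 0.44] op 0.0
[[348.0, 409.0], [348.0, 355.0], [348.0, 468.0], [348.0, 359.0], [348.0, 462.0]]
```

View pics/wrist2.png

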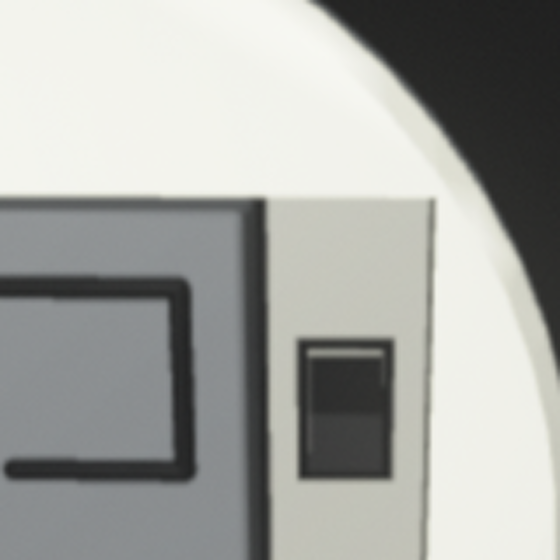

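The press met a hard stop at z 105.9 mm. In the picture the pivot line sits at row 413 with the +y half now level, so the rocker is on. Next is the lid.

```bash
cat >> h.py <<'E'
Ry=rot(vy)
E
python3 - <<'E'
from h import *
R=min((rot(vy),rot(-vy)),key=lambda R:abs((r.solve_ik(W(-40,0,335),R) if r.solve_ik(W(-40,0,335),R) is not None else np.ones(6)*9)[5]))
r.move_linear(W(110,48,345),rate=.3)
r.movep(W(-40,0,345),R)
r.move_linear(W(-30,0,240),rate=.2);st("down")
b=11
def tgt(a,s=112,ov=1.0):
    x,_,z=lid(a,s,0,2.5); return W(x-b+ov*np.sin(a),0,z-ov*np.cos(a))
r.move_linear(tgt(1.62),rate=.08);st("a1.62")
for a in np.linspace(1.55,0,24):
    r.move_linear(tgt(a),rate=.06);o=st("a%.2f"%a)
    if np.linalg.norm(o["force"])>15: print("STOP");break
E
```

```text
down t10.28 [0.4934 0.0608 0.2406] F [-0.7  -0.26  0.58] op -0.0001
a1.62 t10.59 [0.5056 0.06   0.2347] F [ 0.31  0.26 -0.02] op -0.0001
a1.55 t10.88 [0.5131 0.0595 0.2346] F [ 0.46 -0.52 -0.02] op 0.0002
a1.48 t11.15 [0.5205 0.0591 0.2341] F [-0.23  0.19 -0.46] op 0.0002
a1.42 t11.43 [0.5281 0.0587 0.2332] F [-0.2   0.15 -0.83] op 0.0001
a1.35 t11.70 [0.5355 0.0582 0.2319] F [ 0.06  0.68 -0.11] op 0.0001
a1.28 t11.97 [0.5428 0.0578 0.23  ] F [ 0.63 -0.18  0.38] op 0.0001
a1.21 t12.25 [0.5499 0.0573 0.2277] F [ 0.44  0.25 -0.45] op -0.0
a1.15 t12.53 [0.5569 0.0569 0.2248] F [-0.18  0.18 -1.01] op -0.0
a1.08 t12.80 [0.5637 0.0565 0.2216] F [ 0.96  0.09 -0.1 ] op 0.0
a1.01 t13.07 [0.5702 0.0562 0.2178] F [-0.36  1.4   0.28] op 0.0001
a0.94 t13.35 [0.5764 0.0558 0.2136] F [-0.14 -0.54 -0.52] op -0.0004
a0.88 t13.62 [0.5824 0.0554 0.209 ] F [ 0.01 -0.57 -0.15] op -0.0001
a0.81 t13.90 [0.588  0.0551 0.2041] F [ 0.27 -0.7  -0.28] op 0.0004
a0.74 t14.18 [0.5933 0.0548 0.1987] F [-0.07  0.52 -0.19] op -0.0
a0.67 t14.45 [0.5982 0.0545 0.193 ] F [-0.06  0.41  0.38] op 0.0003
a0.61 t14.72 [0.6028 0.0542 0.187 ] F [ 0.61 -0.7   0.67] op 0.0
a0.54 t15.00 [0.6069 0.054  0.1807] F [-0.61  0.56 -0.02] op -0.0
a0.47 t15.28 [0.6106 0.0538 0.1741] F [ 0.75 -0.08  0.24] op -0.0004
a0.40 t15.55 [0.6139 0.0536 0.1673] F [-0.26 -0.28  0.52] op -0.0
a0.34 t15.82 [0.6166 0.0534 0.1603] F [-0.04  0.16  0.62] op -0.0002
a0.27 t16.10 [0.6189 0.0533 0.1531] F [ 0.22 -0.95 -0.65] op 0.0005
a0.20 t16.38 [0.6208 0.0532 0.1458] F [ 0.14 -0.53  0.25] op 0.0
a0.13 t16.65 [0.6221 0.0531 0.1384] F [-0.01 -0.27  0.4 ] op 0.0003
a0.07 t16.93 [0.6229 0.0531 0.1308] F [ 0.94 -0.1   0.52] op -0.0003
a0.00 t17.20 [0.6245 0.0532 0.1251] F [-0.57 -0.12  4.23] op -0.0
```

Contact came at z 125 mm with 4 N, which fits a shut lid. I'll press to confirm, lift and look.

```bash
python3 - <<'E'
from h import *
r.move_linear(W(101,0,122.8),rate=.04);r.dwell(.2);st("press")
r.move_linear(W(101,0,150),rate=.1)
r.move_linear(W(20,0,300),rate=.3);st()
im=cams.camera("wrist");cv2.imwrite("pics/wrist3.png",im[:,:,::-1])
print(proj("wrist",np.array([W(-35,0,129.5),W(-35,42,129.5),W(-35,-42,129.5),W(128,93,125),W(128,-93,125)])).round(1).tolist())
im=cams.camera("scene");cv2.imwrite("pics/scene3.png",cv2.resize(im[130:270,230:400,::-1],None,fx=4,fy=4,interpolation=cv2.INTER_CUBIC))
E
```

```text
press t17.65 [0.6245 0.0531 0.125 ] F [-1.41 -0.97 10.26] op -0.0001
 t18.79 [0.5426 0.0578 0.2985] F [ 0.57  0.05 -0.48] op 0.0001
[[278.3, 127.4], [328.5, 127.4], [228.2, 127.4], [373.4, 298.1], [183.1, 298.0]]
```

View pics/wrist3.png

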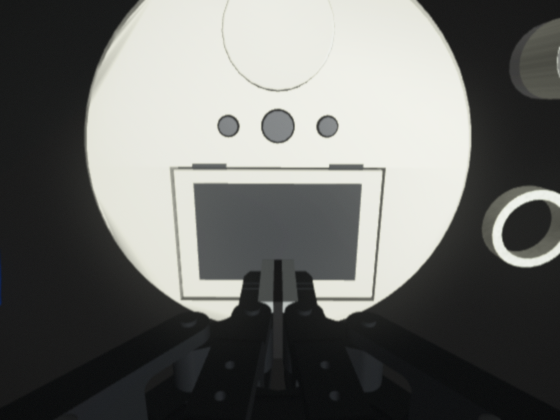

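View pics/scene3.png

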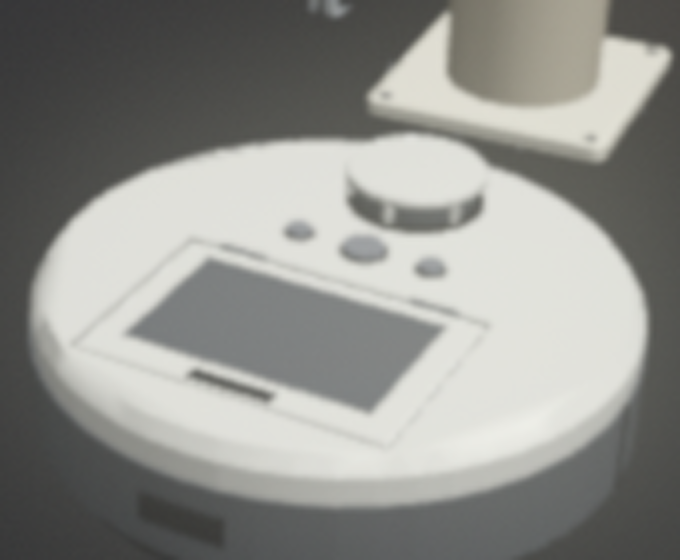

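The lid lies flush in both views, and the large key at (278,126) matches the prediction of (278,127). I'll press it now.

```bash
python3 - <<'E'
from h import *
x=-35
r.move_linear(W(x,0,200),rate=.25)
r.move_linear(W(x,0,134),rate=.15);st("above")
r.move_linear(W(x,0,124.5),rate=.06);o=st("down")
if o["force"][2]<8: r.move_linear(W(x,0,124),rate=.03)
r.dwell(1.4);st("mid")
r.dwell(max(0,3.05-(r.get_obs()["clock"]-o["clock"])));st("end")
r.move_linear(W(x,0,140),rate=.1);st("up")
r.move_linear(W(x,0,300),rate=.3);st()
im=cams.camera("wrist");cv2.imwrite("pics/wrist4.png",im[:,:,::-1])
E
```

```text
above t20.09 [0.4893 0.0611 0.1351] F [-0.07 -0.06  0.25] op 0.0003
down t20.40 [0.4906 0.0613 0.1265] F [1.38 0.34 4.98] op 0.0
mid t22.05 [0.4906 0.0613 0.126 ] F [3.49 0.37 7.28] op -0.0003
end t23.45 [0.4906 0.0613 0.126 ] F [2.61 0.37 7.56] op -0.0003
up t23.76 [0.4878 0.061  0.1401] F [-0.85 -0.5  -0.14] op 0.0003
 t24.44 [0.4874 0.0609 0.299 ] F [-0.2   0.98 -0.34] op -0.0
```

View pics/wrist4.png

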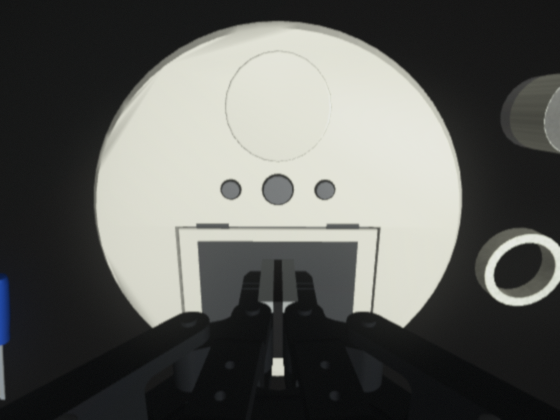

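The lid is shut with its hinge line at row 228, the keys at row 189 look up, and the robot touches nothing.

```bash
python3 -c "
from bench import sign_off
print(sign_off())"
```

```text
the job is handed in; nothing more can be done
None
```

The job is handed in: the rocker was pressed to its on stop, the lid pushed flush shut, and the large key held fully down for about 3 s and released, all in about 24 s of robot time.

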